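# Bump-sensor check on a repaired robot cleaner

### The job

Run the bump-sensor check on the round robot cleaner: press its large middle button to start the check, tap its curved bumper on the left front, tap it on the right front (left and right as seen from the robot arm), then press the small button with the house mark, left of the large one, to close the check. Each bumper tap pushes only that side straight in towards the middle of the cleaner until the bumper gives, and everything is let go before the next touch. Touch lightly, with the fingertips alone: do not press the other small button, do not shove, lift or grip the cleaner, and leave the tools and parts around it where they are.

Things in the scene. Friction and masses are not known exactly. Their poses are not given: they have to be found in the camera images.
- cleaner: round dark robot vacuum cleaner, 310 mm across, about 2.5 kg, loose on the worktop (slides if pushed with over 10 N). Origin: disc centre, on the worktop. x axis from front to rear (the bumper, on the -x side, faces the arm), y to its left as seen from the arm, z up. Flat deck at 80 mm; behind the buttons a turret 86 mm across (axis 8 mm behind the origin) rises to 96 mm
- start_top (a point): centre of the top of the large round middle button (38 mm across, power mark) on the front of the deck; it stands 6 mm proud of the deck, 84 mm in front of the cleaner's origin, and is pressed straight down
- home_top (a point): centre of the top of the small round button with the house mark (23 mm across), 48 mm to the left (cleaner +y) of the large one; 6 mm proud of the deck; pressed straight down
- spot_top (a point): centre of the top of the other small round button (ring-and-dot mark, 23 mm across), 48 mm to the right (cleaner -y) of the large one; must not be pressed
- tap_left (a point): point on the outer face of the bumper, 45 degrees left of its front middle, 155 mm from the cleaner's axis, 45 mm above the worktop. The bumper is an upright curved wall round the cleaner's front half, 14 to 69 mm above the worktop. Push here level, towards the cleaner's axis: cleaner-frame direction (0.71, -0.71, 0)
- tap_right (a point): the same on the right front; push in cleaner-frame direction (0.71, 0.71, 0)
- start_button (a joint): travel of the large button: 0 up, 0.0035 m fully down; springs back by itself, needs about 1 N to start and 3.5 N at the bottom; counts as pressed beyond 0.002
- home_button (a joint): travel of the house button: 0 up, 0.0035 m fully down, same spring; counts as pressed beyond 0.002
- spot_button (a joint): travel of the other small button: 0 up, 0.0035 m fully down, same spring
- bumper_left (a joint): travel of the one-piece bumper along its left-front diagonal (towards the cleaner's axis from tap_left): 0 out, 0.006 m at the stop; springs back by itself, about 1 N to start and 3.2 N at the stop; its switch closes at 0.003
- bumper_right (a joint): the same along the right-front diagonal (from tap_right). A push in the middle of the front, or one that drags the bumper sideways, moves both
- filter_box: black pleated dust filter, 94 x 54 x 18 mm, lying loose just in front of the middle of the bumper; leave alone
- driver: screwdriver with red handle, 169 mm long, 21 mm high, lying loose at the front right; leave alone
- pry_tool: black plastic pry tool, 134 mm long, 8 mm thick, lying loose on the cleaner's deck, on the left beside the turret; leave alone

How it is judged:
On the way, in this order (a step that is already met when the one before it is completed fails the run):
1. the large button is pressed (value of joint start_button above 0.002 m), for 0.06 s.
2. the large button is up again and the bumper is pushed in on the left only (value of joint bumper_left above 0.003 m and value of joint bumper_right below 0.002 m and value of joint start_button below 0.001 m), for 0.06 s.
3. the bumper is pushed in on the right only (value of joint bumper_right above 0.003 m and value of joint bumper_left below 0.002 m), for 0.06 s.
4. the bumper is out again and the house button is pressed (value of joint home_button above 0.002 m and value of joint each of bumper_left, bumper_right below 0.0015 m and value of joint start_button below 0.001 m), for 0.06 s.
At the end, for the whole second after the job is handed in: All three buttons are up (within 1 mm) and the bumper is out (within 1.5 mm), and the cleaner stands level and at rest within 20 mm of where it was (value of joint each of start_button, home_button, spot_button below 0.001 m and value of joint each of bumper_left, bumper_right below 0.0015 m and distance of cleaner from where it was at the start of the episode below 0.02 m and angle between cleaner's own z axis and vertical below 0.03 rad and linear speed of cleaner below 0.01 m/s); the robot touches nothing.
It fails at once if the other small button is pressed (value of joint spot_button above 0.0018 m).
It fails at once if the cleaner is pressed harder than 20 N (contact force between any of the fingers, the arm and cleaner above 20 N).
It fails at once if the cleaner is shoved more than 20 mm, lifted or tipped (distance of cleaner from where it was at the start of the episode above 0.02 m or height (world z) of cleaner above 0.008 m or angle between cleaner's own z axis and vertical above 0.06 rad).
It fails at once if a tool or part lying around is moved more than 20 mm (distance of any of filter_box, driver, pry_tool from where it was at the start of the episode above 0.02 m).
It also fails if it takes over 58 s, if anything falls off the work surface, if the arm or the gripper's body presses on something with over 40 N, if the wrist force passes 120 N, or if a joint passes its speed limit or range.

### The arm

A 7-joint arm with a two-finger parallel gripper is mounted at the origin on a cart in front of the work surface, level with it; the furniture and walls round the work are solid. World frame = base frame: x ahead of the robot, y to its left, z up, the work surface at z = 0. Lengths are in m, angles in rad, forces in N, time in s.
With the tool pointing down it reaches from about 0.425 to 0.925 m from the base axis. Payload 6.8 kg.
Tool frame: the origin (TCP) lies at the very end of the fingers, on their centre line; the grasp point (between the pads) lies 19 mm behind it; z points along the fingers, y is the line along which they close (so a half turn about z gives the same grasp; the last joint's range is limited). The gripper opens to 85 mm and grips with 20 to 120 N. Pads are 22 mm wide; open, the fingers measure 114 mm over their backs; the gripper's body (76 mm by 85 mm) begins 54 mm behind the grasp point. The pads swing forward as they close: fully open they stand 13 mm farther back than shut.
Start: joints at [1.196, 0.477, 0.022, 1.555, -0.011, 1.109, -0.083], TCP at [0.178, -0.651, 0.231] pointing down, gripper open.
Joint ranges: [-2.96, 2.96], [-0.34, 2.1], [-1.41, 1.46], [0.24, 2.44], [-1.37, 4.51], [0.17, 1.92], [-2.96, 2.96]. Speed limits (rad/s): [2.39, 2.39, 3.14, 3.14, 3.14, 3.14, 3.14].

### API

Orientations are given as a unit quaternion [w, x, y, z].
In Python, from station import bot gives the robot as it stands. The module is installed in compiled form; this text tells all that it offers.
- The arm moves only by the shell command python3 -m jog 'ROWS' [OPENING] [FORCE]. ROWS is JSON, a list of rows, each a list of 4 numbers: the shift along the tool's x, y, z in cm, then the turn about the tool's z in rad. In form: [[x, y, z, spin], ...]. A call has 1 to 20 rows; each row is the pose to reach, as a shift and turn from the pose commanded when the call began, along the tool's axes at that moment; what a row does not reach only later rows make up. A row lasts 1/12 s, in which the tool goes at most 41.7 mm and 7.16 degrees, less where a joint would pass 70% of its speed; a pose out of reach is approached as far as the arm can. A call with a gripper value outside its range is refused whole. OPENING is the closure, from -1 (fully open) to 1 (shut), set as the call begins (- or left out, the last holds). The fingers move at their own pace and stop on an object; FORCE is the grip in N (left out, the last holds). Time passes only in rows, so rows that repeat a pose let the fingers close. It gives the time, the measured TCP pose, the force, the opening and the grip force at its end, in the units of the state.
- bot.get_obs(): the state, without advancing time (a new reading comes with each control period).
- bot.read_camera(name): name is "scene" or "top" or "wrist"; returns a dict with "pixels" (480x640x3 uint8, red, green, blue), "depth" (480x640 float32, m along the optical axis (not along the pixel's ray), 0 where there is no reading), "fovy" (degrees; the focal length in pixels is half the picture's height over the tangent of half this angle, whatever the lens; pixels are square), "cx", "cy" (the principal point, pixels), "pose" (4x4, takes a point from camera to world coordinates). Camera axes: x right, y down, z forward; pixel columns grow to the right and rows downward; lengths in m; the calibration is good to about 2 mm. A picture is of the moment at which its call begins.
- bot.hand_in(): hands the job in; it is judged then, once.
The state is a dict: "t": time; "q": joint angles; "joint_vel": joint speeds; "joint_torque": joint torques, N m; "eef_pos": TCP position; "tool_rot": TCP orientation; "contact_force": force on the tool from outside, world axes, zero at the start; "torque": the same for the moment, N m; "gripper_width": opening from 0.0 (shut) to 1.0 (fully open); "grasp_force": force on a finger pad.
Only numpy, scipy, OpenCV 4.12 (cv2) and the standard library are available. Lean on these libraries where they do the work, as an engineer would, in place of code of your own. Each camera call takes 0.05 s, during which the arm holds its last target. There are 200 camera calls.

## Working session

There is one attempt and no reset: what is moved stays moved. The work goes in short steps, Python scripts to look and compute and a shell command to move; the robot and the scene stay as the last step left them, time stands still between calls to the robot, and variables do not carry over. Pictures are saved under pics/ and viewed, at most 10 in all, crops included, and the job is handed in when it is done.

```bash
mkdir -p pics; python3 - <<'E'
from station import bot
import cv2,numpy as np,pickle
o=bot.get_obs();print({k:np.round(v,3) for k,v in o.items()})
for n in("top","scene"):
    c=bot.read_camera(n);pickle.dump(c,open(n+".pkl","wb"))
    cv2.imwrite(f"pics/{n}.png",c["pixels"][:,:,::-1]);print(n,c["fovy"],c["cx"],c["cy"],np.round(c["pose"],3))
E
```

```text
{'t': np.float64(0.0), 'q': array([ 1.196,  0.478,  0.022,  1.556, -0.011,  1.109, -0.083]), 'joint_vel': array([-0.001, -0.001, -0.002, -0.002, -0.001, -0.001, -0.001]), 'joint_torque': array([-1.0000e-03, -5.9644e+01,  1.6080e+00, -2.8119e+01,  1.2000e-02,
        9.0000e-03, -0.0000e+00]), 'eef_pos': array([ 0.178, -0.651,  0.23 ]), 'tool_rot': array([-0.001,  0.991,  0.133, -0.   ]), 'contact_force': array([ 0.648,  0.212, -0.334]), 'torque': array([ 0.005, -0.01 , -0.02 ]), 'grasp_force': np.float64(0.0), 'gripper_width': np.float64(0.996)}
top 45.74948694244885 324.8727904243931 242.79060883611572 [[ 0.026 -0.99   0.137  0.395]
 [-1.    -0.026  0.002 -0.05 ]
 [ 0.001 -0.137 -0.991  0.927]
 [ 0.     0.     0.     1.   ]]
scene 56.60206575218442 316.9196265821798 238.88744462751438 [[-0.735 -0.448  0.508  0.084]
 [-0.678  0.468 -0.567  0.453]
 [ 0.017 -0.762 -0.648  0.622]
 [ 0.     0.     0.     1.   ]]
```

View pics/top.png

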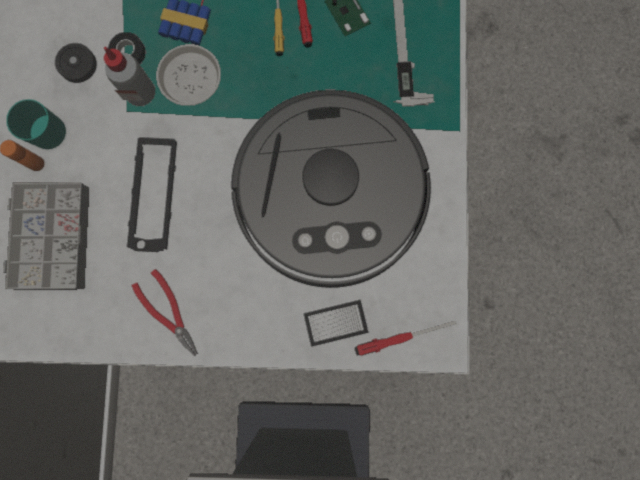

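View pics/scene.png

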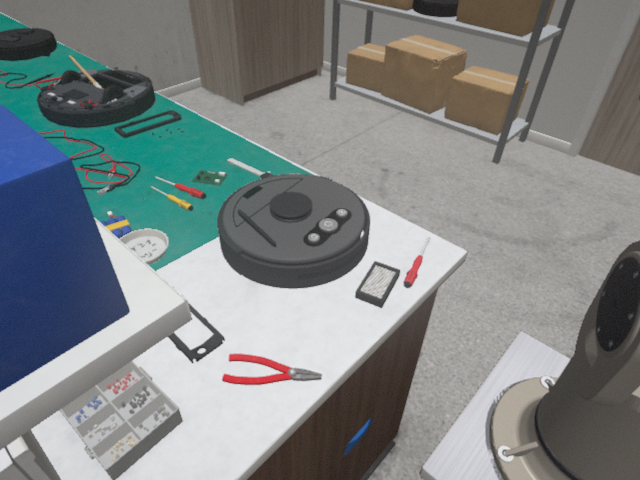

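The top view shows the cleaner centred near (332,187). The start button is at (337,236), home at (305,240), spot at (369,233), the turret at (331,177), the filter at (336,322) and the driver from (357,350) to (455,322). The scene view agrees, with the surroundings clear to the right.

```bash
cat > h.py <<'E'
import numpy as np,cv2,pickle
def ray(c,u,v,z):
    f=240/np.tan(np.radians(c["fovy"]/2));P=c["pose"]
    d=P[:3,:3]@np.array([(u-c["cx"])/f,(v-c["cy"])/f,1]);o=P[:3,3]
    return o+d*(z-o[2])/d[2]
def blobs(c,seeds,thr=140,r=17):
    g=cv2.cvtColor(c["pixels"],cv2.COLOR_RGB2GRAY);out=[]
    for u,v in seeds:
        m=np.zeros_like(g);cv2.circle(m,(u,v),r,255,-1)
        b=cv2.bitwise_and((g>thr).astype(np.uint8)*255,m)
        k=max(cv2.findContours(b,0,2)[0],key=cv2.contourArea)
        (x,y),R=cv2.minEnclosingCircle(cv2.convexHull(k));out.append((x,y,R))
    return out
E
python3 - <<'E'
from h import *
T=pickle.load(open("top.pkl","rb"));S=pickle.load(open("scene.pkl","rb"))
for c,s in((T,[(337,236),(305,240),(369,233)]),(S,[(328,226),(314,239),(342,213)])):
    g=cv2.cvtColor(c["pixels"],cv2.COLOR_RGB2GRAY);print([g[v,u] for u,v in s])
    b=blobs(c,s,110,17 if c is T else 11);p=[ray(c,x,y,.086) for x,y,_ in b]
    print(np.round(b,1),np.round(p,4).tolist())
    a=p[1]-p[2];print("yaw",np.arctan2(a[1],a[0])-np.pi/2,np.linalg.norm(a))
    ya=np.arctan2(a[1],a[0]);ya-=np.pi/2
    print("orig",np.mean(p,0)[:2]+.084*np.array([np.cos(ya),np.sin(ya)]))
# turret via depth
f=240/np.tan(np.radians(T["fovy"]/2));v,u=np.mgrid[:480,:640];d=T["depth"]
X=np.stack([(u-T["cx"])/f*d,(v-T["cy"])/f*d,d],-1)@T["pose"][:3,:3].T+T["pose"][:3,3]
sel=(u>210)&(u<450)&(v>80)&(v<295)&(d>0)
for lo,hi in((.091,.105),(.06,.105)):
    m=sel&(X[...,2]>lo)&(X[...,2]<hi);q=X[m][:,:2].astype(np.float32);print(m.sum(),cv2.minEnclosingCircle(q),np.median(X[m][:,2]))
for n,(u0,v0) in dict(filtTL=(305,315),filtTR=(361,301),filtBL=(312,345),filtBR=(367,331),drv0=(357,350),drv1=(455,322)).items(): print(n,np.round(ray(T,u0,v0,.015),3))
E
```

```text
[np.uint8(134), np.uint8(136), np.uint8(150)]
[[336.6 236.5  11.5]
 [304.7 239.8   6.4]
 [368.2 233.5   6.3]] [[0.5217, -0.0651, 0.086], [0.5155, -0.0175, 0.086], [0.5275, -0.1122, 0.086]]
yaw 0.1263750706436686 0.09543431087058735
orig [ 0.60491629 -0.05436803]
[np.uint8(171), np.uint8(167), np.uint8(175)]
[[327.9 224.    9.1]
 [313.1 237.    5.2]
 [341.1 212.5   5.1]] [[0.5195, -0.064, 0.086], [0.5135, -0.0158, 0.086], [0.525, -0.1099, 0.086]]
yaw 0.12146041310175071 0.09480151581380736
orig [ 0.60268127 -0.05307708]
2378 ((0.6132605075836182, -0.05296081304550171), 0.04335806891322136) 0.09381147491669789
29873 ((0.6060876250267029, -0.053894538432359695), 0.1555214822292328) 0.07717204958516188
filtTL [ 0.405 -0.019  0.015]
filtTR [ 0.429 -0.108  0.015]
filtBL [ 0.358 -0.032  0.015]
filtBR [ 0.382 -0.118  0.015]
drv0 [ 0.352 -0.103  0.015]
drv1 [ 0.4   -0.258  0.015]
```

```bash
cat >> h.py <<'E'
from scipy.spatial.transform import Rotation as Ro
C=np.array([.6045,-.054]);YAW=.123
def cl(x,y): return C+Ro.from_euler('z',YAW).as_matrix()[:2,:2]@[x,y]
def go(x,y,z,ang=None):
    from station import bot
    o=bot.get_obs();R=Ro.from_quat(np.roll(o["tool_rot"],-1)).as_matrix()
    th=np.arctan2(R[1,0],R[0,0]);d=R.T@(np.array([x,y,z])-o["eef_pos"])*100
    s=0 if ang is None else (th-ang+np.pi)%(2*np.pi)-np.pi
    print("target",np.round([x,y,z],4),"row",np.round(d,2),round(s,3),"t",round(float(o["t"]),2),"q",np.round(o["q"],2))
E
python3 - <<'E'
from h import *
go(*cl(-.084,0),.12,YAW-np.pi/4)
for s in(1,-1):print(cl(-.155*.7071,s*.155*.7071))
print(cl(-.084,.048))
E
```

```text
target [ 0.5211 -0.0643  0.12  ] row [ 48.58 -47.49  11.11] 0.929 t 0.1 q [ 1.2   0.48  0.02  1.56 -0.01  1.11 -0.08]
[0.48228063 0.04132558]
[ 0.50917442 -0.17621937]
[ 0.51524549 -0.01666861]
```

```bash
python3 -m jog '[[5,-5,0,0.1],[10,-10,0,0.2],[14,-14,0,0.3],[18,-18,0,0.4],[22,-22,0,0.5],[26,-26,1,0.6],[29,-29,2,0.7],[32,-32,3,0.8],[35,-35,4,0.9],[38,-38,5,0.93],[41,-40,6,0.93],[43.5,-42.5,6.5,0.93],[45.5,-44.5,7,0.93],[47,-46,7.5,0.93],[48,-47,8,0.93],[48.6,-47.5,8,0.93],[48.6,-47.5,8,0.93],[48.6,-47.5,9,0.93],[48.6,-47.5,9,0.93],[48.6,-47.5,9,0.93]]' 1 20; python3 - <<'E'
from h import *
go(*cl(-.084,0),.088,YAW-np.pi/4)
from station import bot
print(bot.get_obs()["contact_force"])
c=bot.read_camera("wrist");cv2.imwrite("pics/w1.png",c["pixels"][:,:,::-1])
c=bot.read_camera("top");cv2.imwrite("pics/t1.png",c["pixels"][60:380,150:550,::-1])
E
```

```text
t: 1.77
eef_pos: [0.5203, -0.0658, 0.1405]
tool_rot: [0.001, 0.945, -0.326, -0.001]
contact_force: [-0.1, -0.4, -0.7]
gripper_width: 0.001
grasp_force: 0.0
target [ 0.5211 -0.0643  0.088 ] row [-0.02 -0.18  5.25] -0.002 t 1.77 q [ 0.14  0.35 -0.16  1.99  0.08  0.81 -2.3 ]
[-0.129917   -0.38258397 -0.68888186]
```

View pics/w1.png

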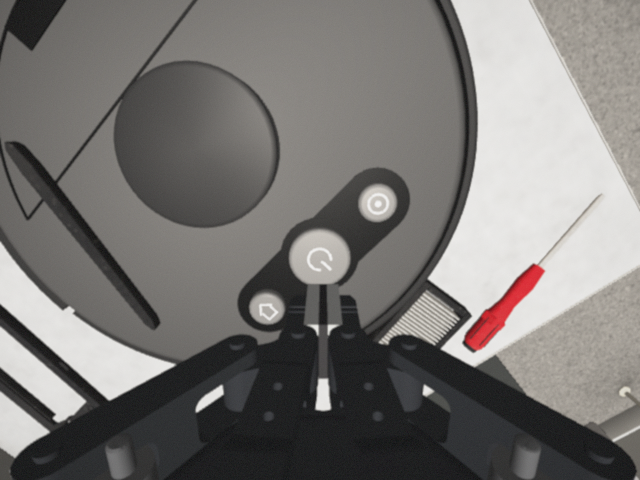

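The wrist view shows the shut fingertips above the power button at (319,257). The house button is at (268,308) and the ring-and-dot button at (378,203). Next I descend and press.

```bash
python3 -m jog '[[0,-0.2,2,0],[0,-0.2,4,0],[0,-0.2,5,0],[0,-0.2,5.2,0],[0,-0.2,5.4,0],[0,-0.2,5.5,0],[0,-0.2,5.6,0],[0,-0.2,5.65,0],[0,-0.2,5.7,0],[0,-0.2,5.7,0],[0,-0.2,5.7,0],[0,-0.2,5.7,0]]'
```

```text
t: 2.87
eef_pos: [0.5233, -0.0634, 0.0847]
tool_rot: [-0.0, 0.946, -0.326, 0.001]
contact_force: [0.7, -0.7, 1.3]
gripper_width: -0.001
grasp_force: 0.7
```

```bash
python3 -m jog '[[0,0,0.05,0],[0,0,0.1,0],[0,0,0.15,0],[0,0,0.15,0],[0,0,0.15,0],[0,0,0.15,0]]'
```

```text
t: 3.37
eef_pos: [0.5231, -0.0633, 0.0829]
tool_rot: [-0.0, 0.946, -0.326, 0.0]
contact_force: [1.0, -0.8, 2.0]
gripper_width: -0.004
grasp_force: 1.3
```

```bash
python3 -m jog '[[0,0,0.06,0],[0,0,0.06,0],[0,0,0.06,0],[0,0,0.1,0],[0,0,0.1,0],[0,0,0.1,0]]'; python3 -m jog '[[0,0,-0.3,0],[0,0,-1,0],[0,0,-3,0],[0,0,-5,0],[0,0,-5,0],[0,0,-5,0],[0,0,-5,0]]'; python3 - <<'E'
from h import *
from station import bot
print(bot.get_obs()["contact_force"])
c=bot.read_camera("wrist")
for u,v in((319,257),(268,308),(378,203)): pass
pickle.dump(c,open("w.pkl","wb"));cv2.imwrite("pics/w2.png",c["pixels"][:,:,::-1])
a=YAW-np.pi/4
for r in (.23,): go(*(cl(-r*.7071,r*.7071)),.14,a)
E
```

```text
t: 3.87
eef_pos: [0.523, -0.0632, 0.082]
tool_rot: [-0.0, 0.946, -0.326, 0.0]
contact_force: [2.6, -0.6, 4.7]
gripper_width: -0.003
grasp_force: 2.1
t: 4.45
eef_pos: [0.5217, -0.0631, 0.1313]
tool_rot: [0.0, 0.946, -0.325, -0.001]
contact_force: [-0.1, -0.2, 0.1]
gripper_width: -0.004
grasp_force: 0.0
[-0.09737671 -0.16869058  0.07202592]
target [0.4231 0.0875 0.14  ] row [-17.03  -5.81  -0.88] -0.001 t 4.5 q [ 0.14  0.37 -0.16  1.99  0.08  0.79 -2.31]
```

View pics/w2.png

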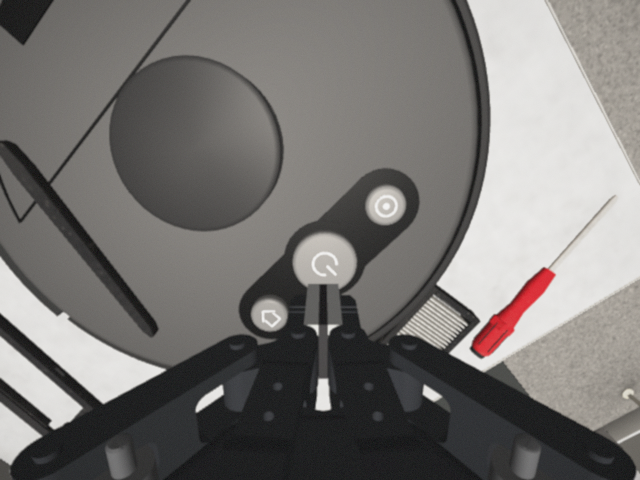

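The power button was bottomed at about 4.7 N and is now released. The buttons now sit at (325,261), (269,315) and (386,206), and nothing else has changed. The left tap is next.

```bash
python3 - <<'E'
from h import *
c=pickle.load(open("w.pkl","rb"))
for u,v in((325,261),(269,315),(386,206)):print(ray(c,u,v,.086))
r=.195;go(*(cl(-r*.7071,r*.7071)),.038,YAW-np.pi/4)
E
```

```text
[ 0.52121543 -0.06751365  0.086     ]
[ 0.51451186 -0.01949866  0.086     ]
[ 0.52607056 -0.11355959  0.086     ]
target [0.4507 0.0659 0.038 ] row [-13.51  -5.82   9.31] -0.001 t 4.5 q [ 0.14  0.37 -0.16  1.99  0.08  0.79 -2.31]
```

```bash
python3 -m jog '[[-3,-1.5,-1,0],[-6,-3,-1,0],[-9,-4,-1,0],[-12,-5,0,0],[-13.5,-5.8,0,0],[-13.5,-5.8,1,0],[-13.5,-5.8,4,0],[-13.5,-5.8,7,0],[-13.5,-5.8,9,0],[-13.5,-5.8,9.3,0],[-13.5,-5.8,9.3,0],[-13.5,-5.8,9.3,0]]'; python3 - <<'E'
from h import *
from station import bot
print(bot.get_obs()["contact_force"])
r=.168;go(*(cl(-r*.7071,r*.7071)),.038,YAW-np.pi/4)
c=bot.read_camera("wrist");cv2.imwrite("pics/w3.png",c["pixels"][:,:,::-1])
E
```

```text
t: 5.5
eef_pos: [0.4524, 0.0653, 0.039]
tool_rot: [0.0, 0.945, -0.326, -0.0]
contact_force: [0.3, -0.3, -0.1]
gripper_width: 0.0
grasp_force: 0.0
[ 0.27807096 -0.26863467 -0.06684831]
target [0.472  0.0493 0.038 ] row [2.53 0.04 0.1 ] -0.001 t 5.5 q [-0.11  0.44 -0.2   2.2   0.17  0.52 -2.67]
```

View pics/w3.png

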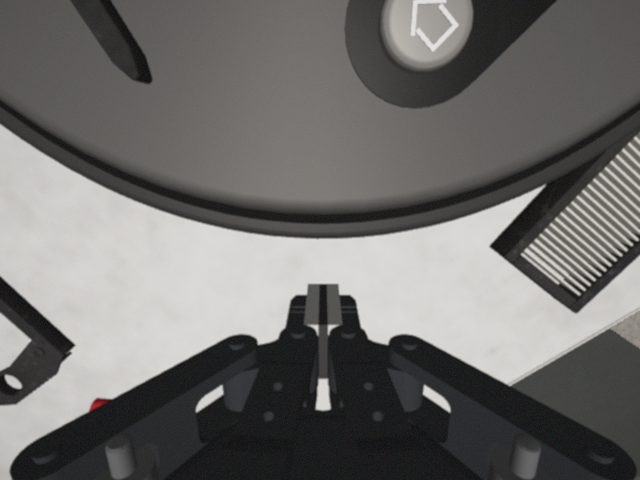

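The fingertips at (323,285) face the bumper edge, whose lowest point is at about (325,237), so the push is square and the way is clear.

```bash
python3 -m jog '[[1,0,0,0],[2,0,0,0],[2.4,0,0,0],[2.6,0,0,0],[2.7,0,0,0],[2.8,0,0,0],[2.9,0,0,0],[2.9,0,0,0],[2.9,0,0,0]]'; python3 - <<'E'
from h import *
go(*cl(-.166*.7071,.166*.7071),.038)
E
```

```text
t: 6.3
eef_pos: [0.4747, 0.0479, 0.0388]
tool_rot: [0.0, 0.946, -0.325, -0.0]
contact_force: [-1.6, 1.6, 1.1]
gripper_width: 0.002
grasp_force: 0.7
target [0.4736 0.0481 0.038 ] row [-0.09  0.05  0.08] 0 t 6.3 q [-0.07  0.46 -0.2   2.15  0.17  0.54 -2.62]
```

```bash
python3 -m jog '[[0.1,0,0,0],[0.2,0,0,0],[0.25,0,0,0],[0.25,0,0,0],[0.25,0,0,0],[0.25,0,0,0]]'; python3 - <<'E'
from h import *
go(*cl(-.166*.7071,.166*.7071),.038)
E
```

```text
t: 6.8
eef_pos: [0.4768, 0.0463, 0.0388]
tool_rot: [0.0, 0.946, -0.326, -0.0]
contact_force: [-1.3, 1.8, 0.1]
gripper_width: 0.001
grasp_force: 1.2
target [0.4736 0.0481 0.038 ] row [-0.37  0.05  0.08] 0 t 6.8 q [-0.06  0.46 -0.2   2.15  0.17  0.55 -2.62]
```

```bash
python3 -m jog '[[0.1,0,0,0],[0.2,0,0,0],[0.2,0,0,0],[0.2,0,0,0],[0.2,0,0,0]]'; python3 - <<'E'
from h import *
go(*cl(-.166*.7071,.166*.7071),.038)
E
```

```text
t: 7.22
eef_pos: [0.4784, 0.045, 0.0388]
tool_rot: [0.0, 0.946, -0.326, -0.0]
contact_force: [-2.6, 1.2, 1.5]
gripper_width: 0.003
grasp_force: 1.5
target [0.4736 0.0481 0.038 ] row [-0.57  0.05  0.08] 0 t 7.22 q [-0.06  0.46 -0.2   2.15  0.17  0.55 -2.61]
```

```bash
python3 -m jog '[[-0.5,0,0,0],[-1.5,0,0,0],[-3,0,0,0],[-3.5,0,0,0],[-3.5,0,-2,0],[-3.5,0,-5,0],[-3.5,0,-8,0],[-3.5,0,-10,0],[-3.5,0,-10,0]]'; python3 - <<'E'
from h import *
go(*cl(-.195*.7071,-.195*.7071),.038,YAW+np.pi/4)
E
```

```text
t: 7.97
eef_pos: [0.4537, 0.0672, 0.1428]
tool_rot: [-0.002, 0.945, -0.326, 0.004]
contact_force: [0.8, -0.4, -0.7]
gripper_width: 0.0
grasp_force: 0.0
target [ 0.4846 -0.2078  0.038 ] row [19.3  19.82 10.47] -1.572 t 7.97 q [-0.07  0.25 -0.24  2.13  0.09  0.76 -2.6 ]
```

```bash
python3 -m jog '[[2,2,0,-0.12],[4,4,0,-0.24],[6,6,0,-0.36],[8.5,8.5,0,-0.48],[11,11,0,-0.6],[13.5,13.5,0,-0.72],[16,16,0,-0.84],[18,18,0,-0.96],[19.3,19.6,0,-1.08],[19.3,19.8,0,-1.2],[19.3,19.8,0,-1.32],[19.3,19.8,0,-1.44],[19.3,19.8,0,-1.56],[19.3,19.8,1,-1.57],[19.3,19.8,4,-1.57],[19.3,19.8,7,-1.57],[19.3,19.8,9.5,-1.57],[19.3,19.8,10.4,-1.57],[19.3,19.8,10.4,-1.57],[19.3,19.8,10.4,-1.57]]'; python3 - <<'E'
from h import *
from station import bot
r=.168;go(*cl(-r*.7071,-r*.7071),.038,YAW+np.pi/4)
c=bot.read_camera("wrist");cv2.imwrite("pics/w4.png",c["pixels"][:,:,::-1])
E
```

```text
t: 9.63
eef_pos: [0.4811, -0.2081, 0.0346]
tool_rot: [-0.0, 0.899, 0.438, -0.0]
contact_force: [-0.3, 0.2, 0.3]
gripper_width: -0.001
grasp_force: 0.0
target [ 0.5012 -0.1865  0.038 ] row [ 2.94  0.25 -0.34] -0.003 t 9.63 q [ 0.57  0.54 -0.34  2.04  0.3   0.62 -0.65]
```

View pics/w4.png

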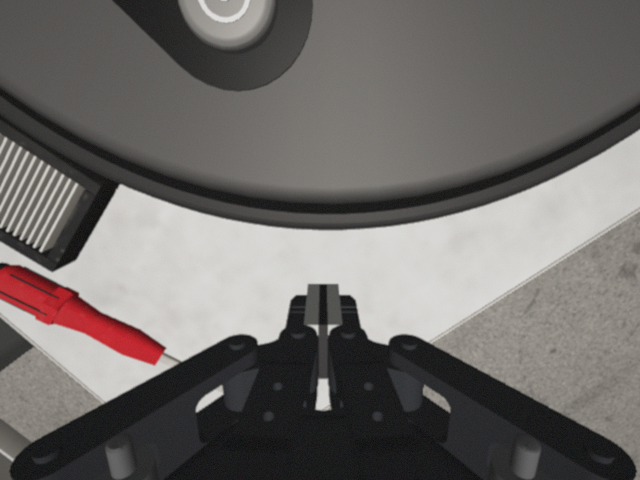

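The fingertips face the right front bumper, whose lowest point is at about (335,230). I need a small sideways correction of +2.5 mm, and the filter and driver are clear.

```bash
python3 -m jog '[[0.8,0.25,-0.3,0],[1.8,0.25,-0.3,0],[2.5,0.25,-0.3,0],[2.8,0.25,-0.3,0],[3,0.25,-0.3,0],[3.1,0.25,-0.3,0],[3.2,0.25,-0.3,0],[3.2,0.25,-0.3,0],[3.2,0.25,-0.3,0]]'; python3 - <<'E'
from h import *
go(*cl(-.166*.7071,-.166*.7071),.038)
E
```

```text
t: 10.43
eef_pos: [0.5025, -0.185, 0.0377]
tool_rot: [-0.0, 0.899, 0.438, -0.0]
contact_force: [-0.7, -0.7, 0.7]
gripper_width: 0.002
grasp_force: 0.3
target [ 0.5024 -0.1849  0.038 ] row [ 0.01 -0.02 -0.03] 0 t 10.43 q [ 0.51  0.54 -0.35  2.01  0.3   0.63 -0.7 ]
```

```bash
python3 -m jog '[[0.1,0,0,0],[0.2,0,0,0],[0.3,0,0,0],[0.4,0,0,0],[0.5,0,0,0],[0.5,0,0,0],[0.5,0,0,0],[0.5,0,0,0]]'; python3 - <<'E'
from h import *
go(*cl(-.166*.7071,-.166*.7071),.038)
E
```

```text
t: 11.1
eef_pos: [0.5057, -0.1809, 0.0378]
tool_rot: [0.0, 0.899, 0.438, -0.0]
contact_force: [-1.8, -1.8, 1.4]
gripper_width: 0.001
grasp_force: 1.4
target [ 0.5024 -0.1849  0.038 ] row [-0.51 -0.01 -0.02] 0 t 11.1 q [ 0.5   0.54 -0.35  2.01  0.3   0.64 -0.71]
```

```bash
python3 -m jog '[[0.1,0,0,0],[0.1,0,0,0],[0.1,0,0,0],[0.1,0,0,0]]'; python3 -m jog '[[-0.5,0,0,0],[-1.5,0,0,0],[-3,0,0,0],[-3.5,0,0,0],[-3.5,0,-2,0],[-3.5,0,-5,0],[-3.5,0,-8,0],[-3.5,0,-10,0],[-3.5,0,-10,0]]'; python3 - <<'E'
from h import *
from station import bot
c=bot.read_camera("top");cv2.imwrite("pics/t2.png",c["pixels"][60:380,150:550,::-1])
go(.515,-.018,.12,YAW)
E
```

```text
t: 11.43
eef_pos: [0.5063, -0.1801, 0.0378]
tool_rot: [0.0, 0.899, 0.438, -0.0]
contact_force: [-2.7, -3.1, 1.3]
gripper_width: 0.003
grasp_force: 1.9
t: 12.18
eef_pos: [0.488, -0.2082, 0.1423]
tool_rot: [0.003, 0.899, 0.438, 0.003]
contact_force: [-0.3, 0.8, -0.6]
gripper_width: 0.001
grasp_force: 0.0
target [ 0.515 -0.018  0.12 ] row [16.69 -9.5   2.  ] 0.784 t 12.23 q [ 0.62  0.38 -0.41  1.97  0.2   0.83 -0.56]
```

View pics/t2.png

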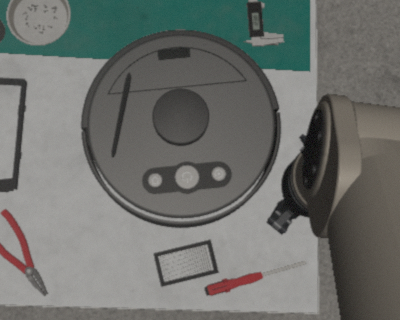

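The crop shows the cleaner unmoved, with the start button at (186,177) in the crop, which is (336,237) in the full image. The filter, driver and pry tool are where they were. Now the house button.

```bash
python3 -m jog '[[2,-1,0,0.1],[4,-2.2,0,0.2],[7,-4,0,0.3],[10,-5.8,0,0.4],[13,-7.4,0,0.5],[15.5,-8.8,0,0.6],[16.7,-9.5,0,0.7],[16.7,-9.5,1,0.78],[16.7,-9.5,2,0.78],[16.7,-9.5,3,0.78],[16.7,-9.5,3,0.78],[16.7,-9.5,3,0.78]]'; python3 - <<'E'
from h import *
from station import bot
go(.515,-.018,.086,YAW)
c=bot.read_camera("wrist");cv2.imwrite("pics/w5.png",c["pixels"][:,:,::-1])
E
```

```text
t: 13.23
eef_pos: [0.512, -0.0184, 0.1065]
tool_rot: [-0.0, 0.998, 0.063, -0.001]
contact_force: [0.7, 0.2, 0.7]
gripper_width: -0.002
grasp_force: 0.0
target [ 0.515 -0.018  0.086] row [0.31 0.   2.05] 0.004 t 13.23 q [ 0.16  0.4  -0.3   2.03  0.17  0.74 -1.69]
```

View pics/w5.png

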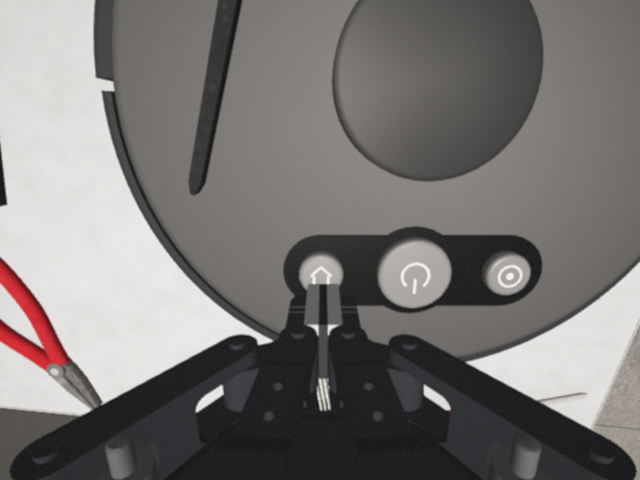

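The fingertips are aligned over the house button at (321,273), clear of the power button at (414,273). Pressing it now.

```bash
python3 -m jog '[[0.3,0,0.8,0],[0.3,0,1.6,0],[0.3,0,1.9,0],[0.3,0,2.05,0],[0.3,0,2.15,0],[0.3,0,2.2,0],[0.3,0,2.25,0],[0.3,0,2.3,0],[0.3,0,2.35,0],[0.3,0,2.35,0],[0.3,0,2.35,0]]'
```

```text
t: 14.2
eef_pos: [0.5161, -0.017, 0.0845]
tool_rot: [0.0, 0.998, 0.063, 0.0]
contact_force: [-1.3, 0.7, 0.9]
gripper_width: 0.002
grasp_force: 0.8
```

```bash
python3 -m jog '[[0,0,0.05,0],[0,0,0.1,0],[0,0,0.15,0],[0,0,0.2,0],[0,0,0.25,0],[0,0,0.25,0],[0,0,0.25,0]]'
```

```text
t: 14.78
eef_pos: [0.516, -0.0171, 0.082]
tool_rot: [0.0, 0.998, 0.063, -0.0]
contact_force: [-1.4, -1.1, 4.2]
gripper_width: 0.002
grasp_force: 2.4
```

```bash
python3 -m jog '[[0,0,0,0],[0,0,-0.3,0],[0,0,-1,0],[0,0,-3,0],[0,0,-6,0],[0,0,-9,0],[0,0,-10,0],[0,0,-10,0],[0,0,-10,0],[0,0,-10,0]]'; python3 - <<'E'
from station import bot
print(bot.get_obs()["contact_force"]);print(bot.hand_in())
E
```

```text
t: 15.62
eef_pos: [0.5151, -0.0173, 0.1806]
tool_rot: [0.0, 0.998, 0.063, -0.001]
contact_force: [-0.9, 0.2, -1.0]
gripper_width: -0.002
grasp_force: 0.0
[-0.85743387  0.19007339 -1.01205218]
the job is handed in; nothing more can be done
None
```

I ran the bump-sensor check in order (power button, left bumper tap, right bumper tap, house button), let go between touches and handed it in at about 15.6 s; readings stayed under about 6 N and the cleaner looked unmoved, but no verdict came back and I judged travel from force and position.

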